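# Free the safety catch and open the sample loader's bay

## Task

Open the sample bay of the loader: slide the red safety catch aside as far as it goes, then swing the blue main handle all the way round to its open stop so that the bay shutter is open. The catch slides only one way, left or right, and nothing outside shows which: feel for it gently and never force it. Leave the jar and tip box on the loader where they stand.

Things in the scene. Friction and masses are not known exactly. Their poses are not given: they have to be found in the camera images.
- loader: Cream bench-top sample loader, fixed, placed anew each time. Origin at table height; housing from -170 to +210 mm in its x and +-210 mm in its y, flat deck 90 mm above the table. Along its rear (x above 130 mm) the shuttered sample bay stands 46 mm above the deck.
- catch (a joint): Safety catch, a steel slide on the deck below the handle with a red tooth that blocks the handle. Slides along the loader's y; m, 0 = centred (starts within 5 mm), ends at +-0.045, handle clear of it from 0.030. A hidden stop leaves only one side free, drawn anew each start; on the other it stops dead at about 0.012. Slides at about 3 N and stays where left; the end stops are rigid.
- tab_center (a point): Centre, 25 mm above the deck, of the catch's upright red tab, to be pushed sideways (loader's y): 30 mm (loader's x) by 12 mm (y), from 5 to 45 mm above the deck. It stands 80 mm in +x of the loader's origin and 50 mm behind (+x of) the shut handle's centre line, and moves with the catch.
- handle (a joint): Blue main handle, a bar 24 mm wide, top 40 mm above the deck, turning on an upright pivot; rad, 0 = shut (bar along the loader's +y from the pivot), grows counter-clockwise from above, towards the loader's -x; rigid open stop at 1.40. Locked within 0.04 of 0 until the catch is clear. 2 to 3 N at the post moves it; it stays where left and drives the shutter.
- pivot (a point): On the handle's turning axis, at the height of the bar's top, 40 mm above the deck.
- post_center (a point): Centre, 59 mm above the deck, of the black round post standing on the handle's end: 26 mm in diameter (28 mm near the top), from 40 to 78 mm above the deck, 185 mm from the pivot axis. Can be pushed, or hooked from behind.
- shutter (a joint): Pale blue shutter over the sample bay, driven by the handle (0.1 m per rad); metres, 0 = shut, 0.14 = fully open, moving along the loader's +y.
- reagent: Reagent jar, 52 mm in diameter, 85 mm high, standing loose on the loader's deck at the front left (-x, +y) corner. Origin under its centre. To be left alone.
- tip_box: Pipette tip box, 60 by 85 by 50 mm, blue with a clear lid, loose on the deck at the front right (-x, -y) corner. Origin under its centre. To be left alone.

How it is judged:
On the way, in this order (a step that is already met when the one before it is completed fails the run):
1. the safety catch is slid aside, at least 36 mm from centre, the handle still shut ((value of joint catch above 0.036 m or value of joint catch below -0.036 m) and value of joint handle below 0.1 rad), for 0.1 s.
2. the main handle is swung to its open stop (more than 1.3 rad) (value of joint handle above 1.3 rad), for 0.1 s.
At the end, for the whole second after the job is handed in: The handle stands at rest at its open stop (joint above 1.3 of 1.4 rad), the shutter is open (above 0.125 m), and the catch is still slid aside (36 mm or more from centre, either side) (value of joint handle above 1.3 rad and value of joint shutter above 0.125 m and (value of joint catch above 0.036 m or value of joint catch below -0.036 m) and velocity of joint handle between -0.05 and 0.05 rad/s); the robot touches nothing.
It fails at once if the catch is forced: more than 45 N on it (contact force between catch and the fingers above 45 N or contact force between catch and the arm above 45 N).
It fails at once if the jar on the loader is moved more than 25 mm or tipped (distance of reagent from where it was at the start of the episode above 0.025 m or angle between reagent's own z axis and vertical above 0.4 rad).
It fails at once if the tip box on the loader is moved more than 25 mm (distance of tip_box from where it was at the start of the episode above 0.025 m).
It also fails if it takes over 58 s, if anything falls off the work surface, if the arm or the gripper's body presses on something with over 40 N, if the wrist force passes 120 N, or if a joint passes its speed limit or range.

## Robot

A 7-joint arm with a two-finger parallel gripper is mounted at the origin on the work surface. World frame = base frame: x ahead of the robot, y to its left, z up, the work surface at z = 0. Lengths are in m, angles in rad, forces in N, time in s.
With the tool pointing down it reaches from about 0.35 to 0.9 m from the base axis. Payload 8.1 kg.
Tool frame: the origin (TCP) lies at the very end of the fingers, on their centre line; the grasp point (between the pads) lies arm.hold_point_z behind it (arm.hold_point_z is the distance from the TCP to the grasp point, in m); z points along the fingers, y is the line along which they close (so a half turn about z gives the same grasp; the last joint's range is limited). The gripper opens to 92 mm and grips with 3 to 60 N. Pads are 19 mm wide; open, the fingers measure 130 mm over their backs; the gripper's body (75 mm by 190 mm) begins 47 mm behind the grasp point.
Start: joints at [-1.395, 0.434, 0.025, 1.573, -0.012, 1.134, -0.075], TCP at [0.172, 0.601, 0.206] pointing down, gripper open.
Joint ranges: [-2.62, 2.62], [-0.44, 2.09], [-1.27, 1.32], [0.08, 2.57], [-1.32, 4.46], [0.12, 2], [-2.74, 2.74]. Speed limits (rad/s): [2.22, 2.22, 3.01, 3.01, 3.14, 3.14, 3.14].

## Interface

Orientations are given as a rotation vector (axis times angle).
In Python, from cell import arm, vision, job, cut_out gives the robot as it stands. The module is installed in compiled form; this text tells all that it offers.
- The arm moves only by the tool play_rows, never from a script. Its argument "increments" is text: rows parted by semicolons, each of 5 numbers parted by spaces: the shift along the tool's x, y, z in cm, then the turn about the tool's z in degrees, then the opening, from -1 (shut) to 1 (fully open), so that 0 is half open. A call has 1 to 5 rows; each row shifts and turns the commanded pose from where the row before left it, along the tool's axes as they then stand; what a row does not reach is not made up. A row lasts 1/12 s, in which the tool goes at most 41.7 mm and 7.16 degrees, less where a joint would pass 70% of its speed; a pose out of reach is approached as far as the arm can. A call is refused whole if a number of a shift passes 4.17 or a number of a turn 7.16, either way. A call with a gripper value outside its range is refused whole. The fingers move at their own pace and stop on an object; "grip_force" is the grip in N (left out, the last holds). Time passes only in rows, so rows that do not move let the fingers close. It gives the time, the measured TCP pose, the force, the opening and the grip force at its end, in the units of the state.
- arm.observe(): the state, without advancing time (a new reading comes with each control period).
- vision.get_image(name): name is "scene" or "top" or "wrist"; returns a dict with "frame" (480x640x3 uint8, red, green, blue), "z_map" (480x640 float32, m along the optical axis (not along the pixel's ray), 0 where there is no reading), "mtx" (3x3 intrinsics, pixels), "distortion" ([k1, k2, p1, p2, k3] as OpenCV has them; the pictures are not rectified), "cam_to_world" (4x4, takes a point from camera to world coordinates). Camera axes: x right, y up, looking along -z (the intrinsics and any distortion apply to the point x, -y, -z); pixel columns grow to the right and rows downward; lengths in m; the calibration is good to about 2 mm. A picture is of the moment at which its call begins.
- job.sign_off(): hands the job in; it is judged then, once.
Trained networks look in a picture, given as the dict that the camera call returned (one of the last four; its "shot" number tells which), for a name from the list of things; names that differ only in an ending like _2 or _b are one class to them, and where a whole thing is asked for, a point or a joint stands for the part that bears it (a point fixed in the world has none). Each returns a list of dicts, best first, with "confidence" (0 to 1); they miss things now and then, are a little off and sometimes report something else, mostly with a low value. They report only what shows in the picture. A call takes as long as a camera call.
- cut_out(query, picture): "mask" (480x640 bool, what is visible of it) and "point" ([row, column] in pixels, amid what is visible of it).
The state is a dict: "clock": time; "joints": joint angles; "dq": joint speeds; "joint_efforts": joint torques, N m; "position": TCP position; "ee_rot": TCP orientation; "force": force on the tool from outside, world axes, zero at the start; "ft_torque": the same for the moment, N m; "width": opening from 0.0 (shut) to 1.0 (fully open); "gripper_force": force on a finger pad.
Only numpy, scipy, OpenCV 4.12 (cv2) and the standard library are available. Lean on these libraries where they do the work, as an engineer would, in place of code of your own. Each camera call takes 0.05 s, during which the arm holds its last target. There are 200 camera calls.

## Working session

There is one attempt and no reset: what is moved stays moved. The work goes in short steps, Python scripts to look and compute and a tool call to move; the robot and the scene stay as the last step left them, time stands still between calls to the robot, and variables do not carry over. Pictures are saved under pics/ and viewed, at most 10 in all, crops included, and the job is handed in when it is done.

Besides the shell and the picture viewer there is one more tool, called by a JSON object that holds its "api" and its "payload", one argument or row to a line. play_rows: Moves the arm, as the interface text tells. Its arguments: {"type":"object","properties":{"increments":{"type":"string"},"grip_force":{"type":"number"}},"required":["increments"]}

```bash
mkdir -p pics; cat > h.py <<'E'
import numpy as np, cv2
from cell import arm, vision, job, cut_out
from scipy.spatial.transform import Rotation as R
def pts(im, mask):
    r,c=np.nonzero(mask & (im["z_map"]>0)); z=im["z_map"][r,c]
    u=cv2.undistortPoints(np.c_[c,r].astype(np.float64).reshape(-1,1,2),np.array(im["mtx"]),np.array(im["distortion"],float)).reshape(-1,2)
    p=np.c_[u[:,0]*z,-u[:,1]*z,-z,np.ones(len(z))]
    return (p@np.array(im["cam_to_world"]).T)[:,:3]
def save(im,n): cv2.imwrite("pics/"+n,im["frame"][:,:,::-1])
E
python3 - <<'E'
from h import *
s=arm.observe(); print(s, arm.hold_point_z)
print(R.from_rotvec(s["ee_rot"]).as_matrix().round(3))
for n in ("top","scene"):
    im=vision.get_image(n); save(im,n+"0.png")
    for q in ("loader","tab_center","handle","post_center","pivot","reagent","tip_box","shutter"):
        for d in cut_out(q,im)[:2]:
            p=pts(im,d["mask"])
            print(n,q,round(d["confidence"],2),np.round(d["point"]),len(p),np.median(p,0).round(3) if len(p) else "", p.min(0).round(3) if len(p) else "",p.max(0).round(3) if len(p) else "")
E
```

```text
{'clock': 0.0, 'joints': array([-1.39460223,  0.43520383,  0.02494536,  1.57407334, -0.01159   ,
        1.13395949, -0.07512775]), 'dq': array([-0.00129651, -0.00054367,  0.0006313 ,  0.0004099 ,  0.00015977,
       -0.00167605, -0.00077937]), 'joint_efforts': array([-8.06967564e-04, -6.67848372e+01,  9.84501690e-01, -3.14465368e+01,
       -6.04910916e-02,  4.26161487e-02,  1.55110242e-04]), 'position': array([0.17189924, 0.60035867, 0.20526574]), 'ee_rot': array([-4.36607165e-01, -3.11102940e+00,  2.35211073e-03]), 'force': array([ 0.65342713, -0.38204564, -1.12523496]), 'ft_torque': array([ 0.01817082,  0.04168392, -0.02143467]), 'gripper_force': 0.0, 'width': 0.9983228325499011} 0.0188
[[-0.961  0.275 -0.   ]
 [ 0.275  0.961 -0.001]
 [-0.    -0.001 -1.   ]]
top loader 0.88 [258. 278.] 54403 [0.605 0.073 0.091] [ 0.39  -0.172 -0.004] [0.841 0.307 0.173]
top tab_center 0.72 [230. 285.] 521 [0.644 0.06  0.098] [0.586 0.046 0.089] [0.677 0.076 0.139]
top handle 0.75 [251. 278.] 2478 [0.608 0.073 0.13 ] [ 0.579 -0.035  0.085] [0.64  0.199 0.171]
top post_center 0.57 [254. 280.] 2414 
[... 656 characters left out ...]
e handle 0.79 [218. 344.] 2600 [0.613 0.065 0.13 ] [ 0.541 -0.035  0.088] [0.632 0.269 0.169]
scene post_center 0.66 [219. 344.] 2378 [0.613 0.061 0.13 ] [ 0.54  -0.035  0.089] [0.632 0.266 0.168]
scene pivot 0.71 [266. 347.] 49821 [0.669 0.009 0.091] [ 0.393 -0.159 -0.003] [0.808 0.377 0.169]
scene pivot 0.17 [229. 226.] 2830 [ 0.51  -0.08   0.135] [ 0.302 -0.119 -0.002] [0.528 0.009 0.144]
scene reagent 0.64 [136. 359.] 1419 [0.484 0.234 0.143] [ 0.27   0.219 -0.001] [0.501 0.474 0.178]
scene tip_box 0.66 [229. 228.] 2717 [ 0.51  -0.08   0.135] [ 0.454 -0.119  0.091] [ 0.528 -0.028  0.144]
scene shutter 0.71 [294. 361.] 4793 [ 0.739 -0.047  0.136] [ 0.672 -0.123  0.092] [0.78  0.045 0.141]
```

View pics/top0.png

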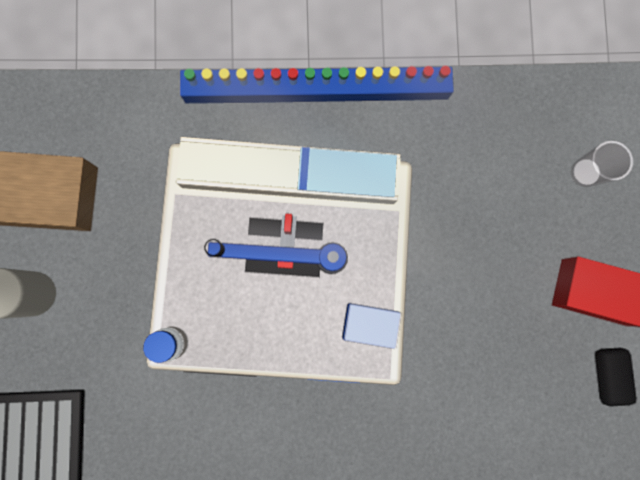

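```bash
python3 - <<'E'
from h import *
im=vision.get_image("top")
def m(q): return pts(im,cut_out(q,im)[0]["mask"])
L=m("loader"); d=L[abs(L[:,2]-.091)<.006]
h=m("handle"); b=h[abs(h[:,2]-.13)<.004]; po=h[h[:,2]>.155]
t=m("tab_center"); tt=t[t[:,2]>.125]
print("tab",tt.mean(0),tt.min(0),tt.max(0),len(tt))
print("post",po.mean(0),po.min(0),po.max(0),len(po))
r=cv2.minAreaRect(b[:,:2].astype(np.float32)*1000); print("bar",r,b.mean(0))
r=cv2.minAreaRect(L[L[:,2]>.08][:,:2].astype(np.float32)*1000); print("housing",r)
c=b[:,:2]-b[:,:2].mean(0); print("bar dir",np.linalg.svd(c,full_matrices=False)[2][0])
for q in("reagent","tip_box"):
    x=m(q);x=x[x[:,2]>.12];print(q,np.percentile(x,[2,50,98],axis=0).round(3))
E
```

```text
tab [0.65584111 0.05837286 0.13367641] [0.59681995 0.05229257 0.12542201] [0.67188844 0.07168351 0.13807644] 142
post [0.61379402 0.16755751 0.16574342] [0.60282825 0.15777115 0.15550528] [0.62894676 0.18251091 0.16971513] 83
bar ((604.7193603515625, 76.18272399902344), (220.8889923095703, 41.682403564453125), 87.46260833740234) [0.60840339 0.07720753 0.1298006 ]
housing ((597.7401733398438, 68.81109619140625), (418.4962463378906, 378.6253662109375), 84.3459243774414)
bar dir [-0.08897454 -0.9960339 ]
reagent [[0.45  0.225 0.124]
 [0.473 0.243 0.173]
 [0.495 0.268 0.177]]
tip_box [[ 0.459 -0.11   0.123]
 [ 0.489 -0.07   0.139]
 [ 0.52  -0.029  0.142]]
```

The top view shows the red tab at about (288,223), the post at (213,248) and the pivot at (333,257). The jar is at (160,347) and the tip box at (372,326). The loader's yaw is about -5.5°.

```bash
cat >> h.py <<'E'
def to(x,y,z,yaw=None):
    s=arm.observe(); M=R.from_rotvec(s["ee_rot"]).as_matrix()
    a=np.degrees(np.arctan2(M[1,1],M[0,1]))
    d=M.T@(np.array([x,y,z])-s["position"])*100
    print("t",round(s["clock"],2),"pos",s["position"].round(4),"F",s["force"].round(1),"w",round(s["width"],3),"yawY",a.round(2),"-> tool cm",d.round(2),"turn",None if yaw is None else round(a-yaw,2))
E
python3 - <<'E'
from h import *
im=vision.get_image("top"); P=pts(im,np.ones((480,640),bool))
print("maxz y<.35",P[(P[:,1]<.33)&(P[:,0]<.9)][:,2].max(), "block",P[(P[:,1]>.33)&(P[:,0]>.2)&(P[:,2]<.2)][:,2].max())
to(.656,.059,.25,84.5)
E
```

```text
maxz y<.35 0.1792665046700176 block 0.1478087892836225
t 1.25 pos [0.172  0.6009 0.2061] F [-0.7  0.1  0.3] w 1.004 yawY 74.02 -> tool cm [-61.45 -38.77  -4.4 ] turn -10.48
```

{"api": "play_rows", "payload": {
  "increments": "0 0 -2 0 1;-1 -0.6 -2 0 1;-3 -1.9 0 0 1;-3 -1.9 0 0 1;-3 -1.9 0 0 1",
  "grip_force": 5
}}

```text
clock: 1.67
position: [0.2514, 0.512, 0.2464]
ee_rot: [0.435, 3.111, 0.001]
force: [1.2, -0.0, -0.5]
width: 0.994
gripper_force: 0.0
```

{"api": "play_rows", "payload": {
  "increments": "-3 -1.9 0 0 1;-3 -1.9 0 0 1;-3 -1.9 0 0 1;-3 -1.9 0 0 1;-3 -1.9 0 0 1"
}}

```text
clock: 2.08
position: [0.3698, 0.3787, 0.2463]
ee_rot: [0.436, 3.111, 0.001]
force: [0.8, 0.5, 0.1]
width: 1.001
gripper_force: 0.0
```

{"api": "play_rows", "payload": {
  "increments": "-3 -1.9 0 0 1;-3 -1.9 0 0 1;-3 -1.9 0 0 1;-3 -1.9 0 0 1;-3 -1.9 0 0 1"
}}

```text
clock: 2.5
position: [0.4879, 0.2461, 0.2463]
ee_rot: [0.436, 3.111, 0.001]
force: [0.3, 0.2, 0.0]
width: 1.002
gripper_force: 0.0
```

{"api": "play_rows", "payload": {
  "increments": "-3 -1.9 0 0 1;-3 -1.9 0 0 1;-3 -1.9 0 0 1;-3 -1.9 0 0 1;0 0 0 0 1"
}}

```text
clock: 2.92
position: [0.5855, 0.1334, 0.2462]
ee_rot: [0.45, 3.106, -0.006]
force: [-0.3, -0.6, 0.6]
width: 1.0
gripper_force: 0.0
```

{"api": "play_rows", "payload": {
  "increments": "0 0 0 -5.5 1;0 0 0 -5 1;0 0 0 0 1;0 0 0 0 1"
}}

```text
clock: 3.25
position: [0.5812, 0.1415, 0.246]
ee_rot: [-0.154, -3.138, -0.0]
force: [-0.4, -0.7, 0.5]
width: 0.999
gripper_force: 0.0
```

```bash
python3 - <<'E'
from h import *
to(.656,.060,.18,84.5)
im=vision.get_image("wrist"); save(im,"w1.png")
for q in("tab_center","handle"):
    for d in cut_out(q,im)[:1]:
        p=pts(im,d["mask"]); 
        for lo,hi in((.126,.14),(.155,.175)):
            t=p[(p[:,2]>lo)&(p[:,2]<hi)]
            if len(t)>5: print(q,lo,len(t),np.percentile(t,[3,50,97],axis=0).round(4).tolist(),cv2.minAreaRect(t[:,:2].astype(np.float32)*1000))
E
```

```text
t 3.25 pos [0.5812 0.1415 0.246 ] F [-0.4 -0.7  0.5] w 0.999 yawY 84.37 -> tool cm [-8.24 -7.38  6.6 ] turn -0.13
tab_center 0.126 513 [[0.6418, 0.0529, 0.1269], [0.6506, 0.0594, 0.1349], [0.6619, 0.0644, 0.1364]] ((653.1942138671875, 57.991172790527344), (12.425898551940918, 23.84097671508789), 84.0855484008789)
handle 0.126 9598 [[0.5834, -0.0261, 0.1276], [0.6053, 0.058, 0.1305], [0.6226, 0.1726, 0.1381]] ((611.431640625, 75.67330169677734), (221.5089874267578, 43.172428131103516), 82.09027862548828)
handle 0.155 633 [[0.6032, 0.1592, 0.1561], [0.6088, 0.1705, 0.1669], [0.6286, 0.1842, 0.1688]] ((616.2313232421875, 171.85350036621094), (27.690811157226562, 27.11665916442871), 80.99359130859375)
```

View pics/w1.png

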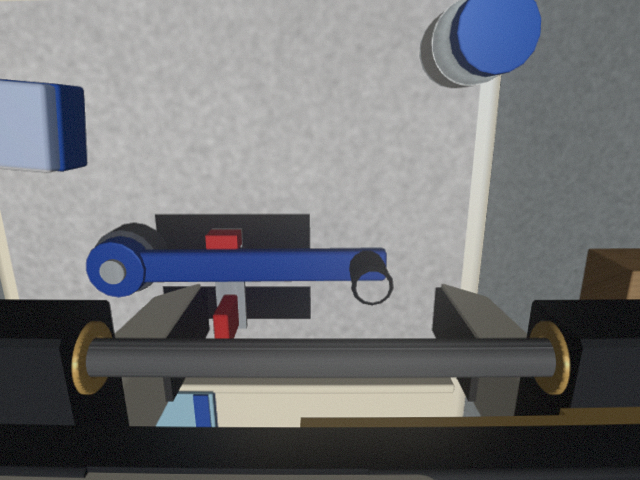

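The wrist view shows the tab at (227,317), partly hidden by the gripper. The post is at (371,278) and the pivot at (112,270). Next I move above the tab and straddle it.

{"api": "play_rows", "payload": {
  "increments": "-2.7 -2.5 0 0 1;-2.7 -2.5 0 0 1;-2.8 -2.4 0 0 1;0 0 2 0 1;0 0 2 0 1"
}}

```text
clock: 3.82
position: [0.658, 0.0569, 0.2064]
ee_rot: [0.159, 3.134, -0.002]
force: [-0.6, 1.3, -0.7]
width: 0.996
gripper_force: 0.0
```

```bash
python3 - <<'E'
from h import *
to(.656,.059,.112,84.5)
im=vision.get_image("scene"); save(im,"s1.png")
d=cut_out("tab_center",im)[0]; p=pts(im,d["mask"]); t=p[(p[:,2]>.115)&(p[:,2]<.14)&(p[:,0]>.62)]
print(len(t),np.percentile(t,[3,50,97],axis=0).round(4).tolist())
to(.656,.059,.112,84.5)
E
```

```text
t 3.82 pos [0.658  0.0569 0.2064] F [-0.6  1.3 -0.7] w 0.996 yawY 84.2 -> tool cm [0.26 0.19 9.44] turn -0.3
276 [[0.644, 0.0499, 0.1158], [0.6606, 0.0533, 0.1297], [0.672, 0.0609, 0.1366]]
t 3.92 pos [0.654  0.0597 0.2027] F [-0.6  1.3 -0.7] w 1.002 yawY 84.42 -> tool cm [-0.26 -0.03  9.07] turn -0.08
```

{"api": "play_rows", "payload": {
  "increments": "-0.3 0 2.5 0 1;0 0 2.5 0 1;0 0 2.5 0 1;0 0 1.6 0 1;0 0 0 0 1"
}}

```text
clock: 4.33
position: [0.6568, 0.0605, 0.1125]
ee_rot: [-0.149, -3.133, 0.001]
force: [-0.9, -0.3, 0.6]
width: 1.0
gripper_force: 0.0
```

{"api": "play_rows", "payload": {
  "increments": "0 0 0 0 -0.45;0 0 0 0 -0.45;0 0 0 0 -0.45;0 0 0 0 -0.45;0 0 0 0 -0.45",
  "grip_force": 3
}}

```text
clock: 4.75
position: [0.6595, 0.0598, 0.1162]
ee_rot: [0.15, 3.136, 0.001]
force: [0.4, 0.3, -0.7]
width: 0.682
gripper_force: 0.0
```

```bash
python3 - <<'E'
from h import *
to(.657,.059,.112,84.5)
E
```

```text
t 4.75 pos [0.6595 0.0598 0.1162] F [ 0.4  0.3 -0.7] w 0.682 yawY 84.52 -> tool cm [ 0.25 -0.1   0.42] turn 0.02
```

{"api": "play_rows", "payload": {
  "increments": "0 0 0 0 -1;0 0 0 0 -1;0 0 0 0 -1;0 0 0 0 -1;0 0 0 0 -1"
}}

```text
clock: 5.17
position: [0.6589, 0.0596, 0.115]
ee_rot: [-0.15, -3.138, 0.0]
force: [0.7, -0.5, -0.2]
width: 0.327
gripper_force: 0.0
```

{"api": "play_rows", "payload": {
  "increments": "0 0 0 0 -1;0 0 0 0 -1;0 0 0 0 -1;0 0 0 0 -1;0 0 0 0 -1"
}}

```text
clock: 5.58
position: [0.6589, 0.0597, 0.115]
ee_rot: [-0.15, -3.138, -0.0]
force: [-0.7, 0.5, 0.1]
width: 0.008
gripper_force: 0.0
```

{"api": "play_rows", "payload": {
  "increments": "0 0 0 0 -1;0 0 0 0 -1;0 0 0 0 -1;0 0 0 0 -1;0 0 0 0 -1"
}}

```text
clock: 6.0
position: [0.6589, 0.0597, 0.115]
ee_rot: [0.15, 3.138, 0.0]
force: [-0.4, -0.1, -0.2]
width: 0.006
gripper_force: 0.0
```

```bash
python3 - <<'E'
from h import *
im=vision.get_image("scene"); save(im,"s2.png")
a=im["frame"][120:380,200:520]; cv2.imwrite("pics/s2c.png",cv2.resize(a,None,fx=2.3,fy=2.3)[:,:,::-1])
to(.657,.059,.112,84.5)
E
```

```text
t 6.05 pos [0.6589 0.0596 0.1151] F [ 0.7 -0.5 -0.3] w 0.006 yawY 84.52 -> tool cm [ 0.19 -0.08  0.31] turn 0.02
```

View pics/s2c.png

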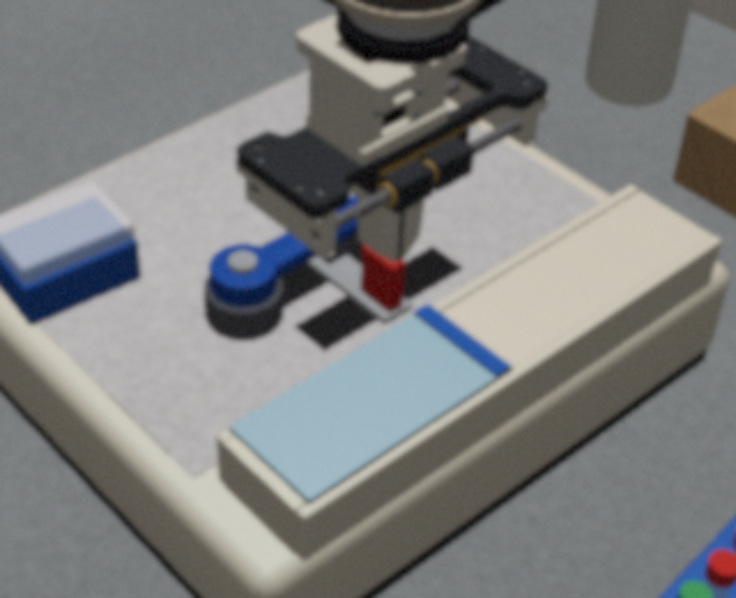

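```bash
python3 - <<'E'
from h import *
for n in("scene","top"):
    im=vision.get_image(n); f=im["frame"].astype(int)
    red=(f[...,0]>110)&(f[...,1]<70)&(f[...,2]<70); p=pts(im,red)
    t=p[(p[:,2]>.1)&(p[:,0]>.62)&(p[:,0]<.7)&(abs(p[:,1])<.15)]
    print(n,len(t),np.percentile(t,[2,25,50,75,98],axis=0).round(4).tolist() if len(t) else "")
    P=pts(im,~red); g=P[(abs(P[:,0]-.657)<.05)&(abs(P[:,1]-.06)<.05)&(P[:,2]>.1)&(P[:,2]<.16)]
    for z in (.105,.115,.125,.135,.145,.155):
        k=g[abs(g[:,2]-z)<.005]; print(z,len(k),np.percentile(k,[5,50,95],axis=0)[:,:2].round(3).tolist() if len(k) else "")
to(.657,.059,.112,84.5)
E
```

```text
scene 51 [[0.6462, 0.0426, 0.1315], [0.6544, 0.052, 0.1335], [0.6624, 0.0535, 0.1349], [0.6693, 0.055, 0.1357], [0.672, 0.0589, 0.1496]]
0.105 142 [[0.612, 0.05], [0.651, 0.054], [0.672, 0.075]]
0.115 117 [[0.613, 0.047], [0.656, 0.053], [0.672, 0.072]]
0.125 229 [[0.611, 0.015], [0.618, 0.052], [0.672, 0.071]]
0.135 84 [[0.608, 0.014], [0.647, 0.052], [0.671, 0.063]]
0.145 73 [[0.659, 0.044], [0.669, 0.06], [0.671, 0.071]]
0.155 132 [[0.65, 0.041], [0.668, 0.048], [0.671, 0.073]]
top 0 
0.105 0 
0.115 0 
0.125 0 
0.135 0 
0.145 0 
0.155 0 
t 6.15 pos [0.6589 0.0597 0.115 ] F [-0.2 -1.  -0.3] w 0.005 yawY 84.52 -> tool cm [ 0.19 -0.09  0.3 ] turn 0.02
```

```bash
python3 - <<'E'
from h import *
im=vision.get_image("scene")
a=im["frame"][205:275,320:410]; cv2.imwrite("pics/s3c.png",cv2.resize(a,None,fx=8,fy=8,interpolation=cv2.INTER_CUBIC)[:,:,::-1])
E
```

```text
(no output)
```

View pics/s3c.png

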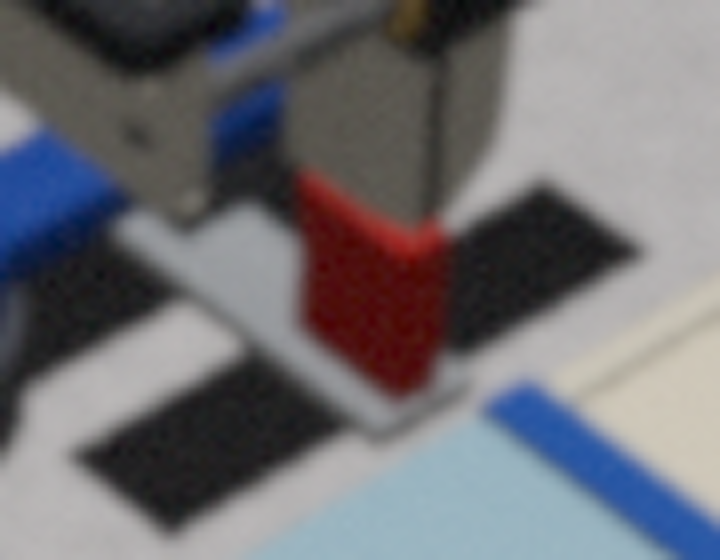

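```bash
python3 - <<'E'
from h import *
im=vision.get_image("scene")
def at(c,r):
    m=np.zeros((480,640),bool); m[r-1:r+2,c-1:c+2]=1
    p=pts(im,m); return np.median(p,0).round(3).tolist(), im["frame"][r,c].tolist()
for x,y in((150,150),(185,195),(100,130),(330,100),(330,150),(330,185),(400,100),(400,150),(400,200),(460,150),(450,190),(470,100),(340,250),(390,350),(430,320),(430,240)):
    print((x,y),*at(320+x//8,205+y//8))
E
```

```text
(150, 150) [0.682, -0.03, 0.215] [74, 71, 66]
(185, 195) [0.687, -0.026, 0.206] [100, 99, 90]
(100, 130) [0.669, -0.028, 0.21] [89, 87, 79]
(330, 100) [0.66, 0.041, 0.17] [87, 84, 76]
(330, 150) [0.661, 0.041, 0.16] [90, 86, 80]
(330, 185) [0.652, 0.053, 0.137] [126, 65, 61]
(400, 100) [0.669, 0.051, 0.17] [89, 86, 80]
(400, 150) [0.669, 0.052, 0.158] [89, 84, 78]
(400, 200) [0.669, 0.052, 0.145] [90, 88, 80]
(460, 150) [0.67, 0.066, 0.151] [88, 86, 79]
(450, 190) [0.671, 0.063, 0.144] [96, 93, 88]
(470, 100) [0.671, 0.066, 0.162] [92, 91, 83]
(340, 250) [0.654, 0.052, 0.124] [82, 23, 22]
(390, 350) [0.668, 0.051, 0.111] [81, 24, 24]
(430, 320) [0.672, 0.057, 0.114] [76, 18, 11]
(430, 240) [0.671, 0.057, 0.132] [136, 35, 33]
```

```bash
python3 - <<'E'
from h import *
im=vision.get_image("scene")
for c in (356,376,378,380):
    print(c)
    for r in range(222,242,1):
        m=np.zeros((480,640),bool); m[r,c]=1; p=pts(im,m)
        print("  ",r,p[0].round(3).tolist() if len(p) else None, im["frame"][r,c].tolist())
E
```

```text
356
   222 [0.65, 0.042, 0.155] [78, 74, 71]
   223 [0.65, 0.042, 0.153] [75, 74, 68]
   224 [0.65, 0.043, 0.15] [70, 67, 62]
   225 [0.607, 0.093, 0.093] [58, 56, 51]
   226 [0.607, 0.094, 0.09] [55, 47, 44]
   227 [0.61, 0.089, 0.093] [54, 32, 34]
   228 [0.611, 0.089, 0.091] [50, 31, 30]
   229 [0.612, 0.087, 0.091] [43, 29, 30]
   230 [0.616, 0.084, 0.093] [42, 25, 25]
   231 [0.616, 0.083, 0.092] [45, 32, 34]
   232 [0.618, 0.081, 0.092] [56, 43, 46]
   233 [0.62, 0.079, 0.092] [80, 73, 75]
   234 [0.621, 0.078, 0.092] [106, 100, 103]
   235 [0.626, 0.072, 0.096] [126, 124, 128]
   236 [0.629, 0.069, 0.098] [139, 136, 139]
   237 [0.63, 0.068, 0.097] [139, 137, 139]
   238 [0.631, 0.067, 0.096] [139, 135, 139]
   239 [0.632, 0.065, 0.096] [139, 134, 137]
   240 [0.634, 0.063, 0.096] [136, 130, 134]
   241 [0.641, 0.055, 0.104] [134, 127, 131]
376
   222 [0.671, 0.062, 0.155] [83, 81, 76]
   223 [0.672, 0.061, 0.154] [85, 81, 75]
   224 [0.67, 0.064, 0.15] [85, 83, 76]
   225 [0.669, 0.065, 0.147] [86, 84, 77]
   226 [0.67, 0.064, 0.146] [89, 86, 79]
   227 [0.67, 0.065, 0.143] [
[... 1856 characters left out ...]
shape(-1,1,2),np.array(im["mtx"]),np.array(im["distortion"],float)).reshape(-1,2)
      ~~~~~~~~~~~~~~~~~~~^^^^^^^^^^^^^^^^^^^^^^^^^^^^^^^^^^^^^^^^^^^^^^^^^^^^^^^^^^^^^^^^^^^^^^^^^^^^^^^^^^^^^^^^^^^^^^^^^^^^
cv2.error: OpenCV(4.12.0) /io/opencv/modules/calib3d/src/undistort.dispatch.cpp:347: error: (-215:Assertion failed) CV_IS_MAT(_src) && CV_IS_MAT(_dst) && (_src->rows == 1 || _src->cols == 1) && (_dst->rows == 1 || _dst->cols == 1) && _src->cols + _src->rows - 1 == _dst->rows + _dst->cols - 1 && (CV_MAT_TYPE(_src->type) == CV_32FC2 || CV_MAT_TYPE(_src->type) == CV_64FC2) && (CV_MAT_TYPE(_dst->type) == CV_32FC2 || CV_MAT_TYPE(_dst->type) == CV_64FC2) in function 'cvUndistortPointsInternal'
```

{"api": "play_rows", "payload": {
  "increments": "0 0 0 0 -0.1;0 0 0 0 -0.1;0 0 0 0 -0.1;0 0 0 0 -0.1;0 0 0 0 -0.1"
}}

```text
clock: 6.72
position: [0.6589, 0.0597, 0.115]
ee_rot: [-0.15, -3.138, -0.0]
force: [0.7, -0.6, -0.0]
width: 0.316
gripper_force: 0.0
```

```bash
python3 - <<'E'
from h import *
im=vision.get_image("scene"); to(.657,.058,.112,84.5)
a=im["frame"][185:275,320:440]; cv2.imwrite("pics/s4c.png",cv2.resize(a,None,fx=6,fy=6,interpolation=cv2.INTER_CUBIC)[:,:,::-1])
E
```

```text
t 6.77 pos [0.6589 0.0597 0.115 ] F [-0.7 -0.5 -0.1] w 0.358 yawY 84.52 -> tool cm [ 0.17 -0.18  0.3 ] turn 0.02
```

View pics/s4c.png

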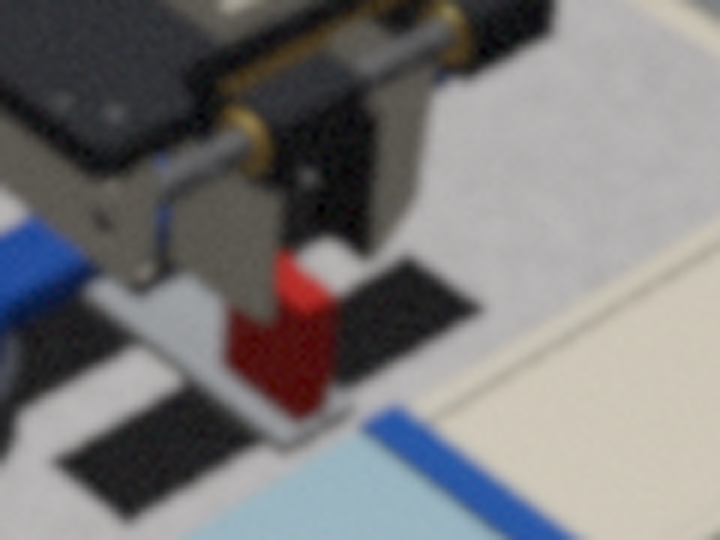

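The fingers end level with the tab's top, so the true tips are higher than the reported z. I measure that from depth.

```bash
python3 - <<'E'
from h import *
im=vision.get_image("scene"); to(.657,.058,.112,84.5)
P=[]
for c in (359,362,364,382,384):
    m=np.zeros((480,640),bool); m[222:242,c]=1; p=pts(im,m)
    print(c,p[:, :].round(3).tolist())
E
```

```text
t 6.82 pos [0.6589 0.0597 0.1151] F [1.4 0.1 0.1] w 0.407 yawY 84.52 -> tool cm [ 0.18 -0.19  0.31] turn 0.02
359 [[0.667, 0.029, 0.173], [0.667, 0.029, 0.17], [0.667, 0.029, 0.17], [0.667, 0.03, 0.167], [0.666, 0.03, 0.164], [0.666, 0.031, 0.162], [0.666, 0.03, 0.161], [0.667, 0.03, 0.159], [0.666, 0.031, 0.156], [0.667, 0.03, 0.156], [0.668, 0.029, 0.154], [0.666, 0.032, 0.15], [0.667, 0.03, 0.15], [0.666, 0.031, 0.147], [0.665, 0.033, 0.143], [0.648, 0.053, 0.118], [0.648, 0.053, 0.116], [0.648, 0.053, 0.114], [0.65, 0.051, 0.115], [0.649, 0.052, 0.111]]
362 [[0.667, 0.036, 0.169], [0.667, 0.035, 0.167], [0.666, 0.037, 0.163], [0.667, 0.036, 0.163], [0.667, 0.036, 0.161], [0.667, 0.036, 0.159], [0.667, 0.036, 0.158], [0.668, 0.036, 0.156], [0.669, 0.034, 0.157], [0.668, 0.035, 0.153], [0.667, 0.037, 0.15], [0.667, 0.037, 0.148], [0.668, 0.036, 0.147], [0.667, 0.038, 0.143], [0.668, 0.036, 0.142], [0.668, 0.036, 0.142], [0.667, 0.038, 0.137], [0.654, 0.053, 0.118], [0.656, 0.051, 0.116]]
364 [[0.669, 0.038, 0.168], [0.668, 0.039, 0.166], [0.668, 0.039, 0.164], [0.668, 0.039, 0.161]
[... 573 characters left out ...]
, 0.111, 0.093], [0.647, 0.109, 0.092], [0.649, 0.107, 0.093], [0.652, 0.104, 0.094], [0.65, 0.106, 0.09], [0.653, 0.102, 0.092], [0.656, 0.099, 0.094], [0.655, 0.101, 0.09], [0.659, 0.096, 0.093], [0.66, 0.095, 0.093], [0.661, 0.093, 0.093]]
384 [[0.671, 0.082, 0.143], [0.673, 0.079, 0.144], [0.671, 0.081, 0.14], [0.672, 0.08, 0.14], [0.64, 0.123, 0.092], [0.641, 0.122, 0.091], [0.643, 0.119, 0.093], [0.645, 0.117, 0.093], [0.648, 0.114, 0.094], [0.648, 0.113, 0.093], [0.65, 0.11, 0.094], [0.652, 0.109, 0.093], [0.652, 0.109, 0.091], [0.656, 0.104, 0.094], [0.656, 0.104, 0.092], [0.657, 0.102, 0.093], [0.658, 0.102, 0.091], [0.66, 0.099, 0.092], [0.662, 0.097, 0.092], [0.663, 0.095, 0.092]]
```

The tips' true z is about 22 mm above the reported value, while x and y agree. I lower by 2.5 cm more and close gently.

{"api": "play_rows", "payload": {
  "increments": "0 0 1 0 -0.1;0 0 1 0 -0.1;0 0 0.5 0 -0.1;0 0 0 0 -0.5;0 0 0 0 -1",
  "grip_force": 3
}}

```text
clock: 7.23
position: [0.6584, 0.0596, 0.0892]
ee_rot: [-0.15, -3.136, 0.001]
force: [0.7, 0.7, -0.2]
width: 0.348
gripper_force: 0.0
```

{"api": "play_rows", "payload": {
  "increments": "0 0 0 0 -1;0 0 0 0 -1;0 0 0 0 -1;0 0 0 0 -1;0 0 0 0 -1"
}}

```text
clock: 7.65
position: [0.6592, 0.0592, 0.0904]
ee_rot: [0.151, 3.137, -0.0]
force: [0.3, -2.2, 0.9]
width: 0.132
gripper_force: 3.0
```

{"api": "play_rows", "payload": {
  "increments": "0 0 0 0 -1;0 0 0 0 -1;0 0 0 0 -1"
}}

```text
clock: 7.9
position: [0.6592, 0.0593, 0.0904]
ee_rot: [0.151, 3.137, -0.0]
force: [-0.0, -2.6, 3.4]
width: 0.132
gripper_force: 3.0
```

Gripped: the width of 0.132 matches the 12 mm tab. Next I feel towards +y.

{"api": "play_rows", "payload": {
  "increments": "0 0.2 0 0 -1;0 0.2 0 0 -1;0 0 0 0 -1"
}}

```text
clock: 8.15
position: [0.6597, 0.0641, 0.0903]
ee_rot: [0.15, 3.137, 0.0]
force: [1.0, -2.4, 4.7]
width: 0.134
gripper_force: 3.0
```

{"api": "play_rows", "payload": {
  "increments": "0 0.2 0 0 -1;0 0 0 0 -1"
}}

```text
clock: 8.32
position: [0.6599, 0.0661, 0.0903]
ee_rot: [0.149, 3.137, 0.0]
force: [1.3, -1.6, 4.5]
width: 0.131
gripper_force: 3.0
```

{"api": "play_rows", "payload": {
  "increments": "0 0.1 0 0 -1;0 0.1 0 0 -1;0 0 0 0 -1"
}}

```text
clock: 8.57
position: [0.66, 0.0679, 0.0901]
ee_rot: [0.15, 3.137, 0.0]
force: [1.7, -1.7, 4.6]
width: 0.128
gripper_force: 3.0
```

{"api": "play_rows", "payload": {
  "increments": "0 0.1 0 0 -1;0 0.1 0 0 -1;0 0 0 0 -1"
}}

```text
clock: 8.82
position: [0.6601, 0.0699, 0.0901]
ee_rot: [0.15, 3.138, 0.0]
force: [2.3, -2.2, 4.6]
width: 0.129
gripper_force: 3.0
```

{"api": "play_rows", "payload": {
  "increments": "0 0.1 0 0 -1;0 0.1 0 0 -1;0 0 0 0 -1"
}}

```text
clock: 9.07
position: [0.6602, 0.0719, 0.09]
ee_rot: [0.15, 3.138, 0.0]
force: [3.0, -3.0, 3.3]
width: 0.131
gripper_force: 3.0
```

{"api": "play_rows", "payload": {
  "increments": "0 0.1 0 0 -1;0 0.1 0 0 -1;0 0 0 0 -1"
}}

```text
clock: 9.32
position: [0.6604, 0.0739, 0.09]
ee_rot: [0.15, 3.138, 0.0]
force: [3.2, -3.6, 4.3]
width: 0.133
gripper_force: 3.0
```

{"api": "play_rows", "payload": {
  "increments": "0 0.1 0 0 -1;0 0.1 0 0 -1;0 0 0 0 -1"
}}

```text
clock: 9.57
position: [0.6605, 0.0759, 0.09]
ee_rot: [0.15, 3.138, 0.0]
force: [3.3, -2.8, 2.8]
width: 0.133
gripper_force: 3.0
```

{"api": "play_rows", "payload": {
  "increments": "0 0.1 0 0 -1;0 0 0 0 -1"
}}

```text
clock: 9.73
position: [0.6606, 0.0768, 0.09]
ee_rot: [0.15, 3.138, 0.0]
force: [3.9, -3.2, 2.8]
width: 0.13
gripper_force: 3.0
```

{"api": "play_rows", "payload": {
  "increments": "0 0.2 0 0 -1;0 0.2 0 0 -1;0 0 0 0 -1"
}}

```text
clock: 9.98
position: [0.661, 0.0813, 0.09]
ee_rot: [0.149, 3.138, 0.001]
force: [3.4, -2.9, 2.7]
width: 0.127
gripper_force: 3.0
```

```bash
python3 - <<'E'
from h import *
for n in("scene",):
    im=vision.get_image(n); f=im["frame"].astype(int)
    red=(f[...,0]>70)&(f[...,1]<45)&(f[...,2]<45); p=pts(im,red)
    t=p[(p[:,2]>.1)&(p[:,0]>.62)&(p[:,0]<.7)&(abs(p[:,1])<.15)]
    print(n,len(t),np.percentile(t,[2,25,50,75,98],axis=0).round(4).tolist())
to(.657,.058,.112,84.5)
E
```

```text
scene 132 [[0.663, 0.073, 0.101], [0.6718, 0.0752, 0.1096], [0.6731, 0.0784, 0.1211], [0.674, 0.082, 0.1331], [0.6751, 0.0873, 0.1369]]
t 10.03 pos [0.6609 0.0813 0.09  ] F [ 3.3 -2.4  2.2] w 0.134 yawY 84.55 -> tool cm [ 0.17 -2.35 -2.21] turn 0.05
```

The free side is +y. Continuing.

{"api": "play_rows", "payload": {
  "increments": "0 0.4 0 0 -1;0 0.4 0 0 -1;0 0.3 0 0 -1;0 0.3 0 0 -1;0 0 0 0 -1"
}}

```text
clock: 10.45
position: [0.6623, 0.0957, 0.09]
ee_rot: [0.149, 3.138, 0.001]
force: [3.4, -0.3, 2.0]
width: 0.131
gripper_force: 3.0
```

{"api": "play_rows", "payload": {
  "increments": "0 0.1 0 0 -1;0 0.1 0 0 -1;0 0 0 0 -1"
}}

```text
clock: 10.7
position: [0.6624, 0.0965, 0.0899]
ee_rot: [-0.15, -3.138, 0.0]
force: [4.7, -2.6, 1.5]
width: 0.13
gripper_force: 3.0
```

{"api": "play_rows", "payload": {
  "increments": "0 0.1 0 0 -1;0 0.1 0 0 -1;0 0 0 0 -1"
}}

```text
clock: 10.95
position: [0.6626, 0.0986, 0.09]
ee_rot: [-0.15, -3.138, -0.0]
force: [3.4, -3.5, 1.1]
width: 0.135
gripper_force: 3.0
```

{"api": "play_rows", "payload": {
  "increments": "0 0.1 0 0 -1;0 0.1 0 0 -1;0 0 0 0 -1"
}}

```text
clock: 11.2
position: [0.6628, 0.1008, 0.09]
ee_rot: [-0.15, -3.138, -0.0]
force: [3.1, -3.2, 1.8]
width: 0.135
gripper_force: 3.0
```

{"api": "play_rows", "payload": {
  "increments": "0 0.1 0 0 -1;0 0 0 0 -1"
}}

```text
clock: 11.37
position: [0.6629, 0.1017, 0.09]
ee_rot: [-0.15, -3.138, -0.0]
force: [3.0, -3.0, 1.1]
width: 0.127
gripper_force: 3.0
```

{"api": "play_rows", "payload": {
  "increments": "0 0.1 0 0 -1;0 0 0 0 -1"
}}

```text
clock: 11.53
position: [0.663, 0.1027, 0.09]
ee_rot: [-0.15, -3.138, -0.0]
force: [2.7, -1.4, 0.5]
width: 0.131
gripper_force: 3.0
```

{"api": "play_rows", "payload": {
  "increments": "0 0.1 0 0 -1;0 0 0 0 -1"
}}

```text
clock: 11.7
position: [0.6631, 0.1037, 0.09]
ee_rot: [-0.15, -3.138, -0.0]
force: [3.8, -2.9, 1.6]
width: 0.127
gripper_force: 3.0
```

{"api": "play_rows", "payload": {
  "increments": "0 0.1 0 0 -1;0 0 0 0 -1"
}}

```text
clock: 11.87
position: [0.6632, 0.1047, 0.09]
ee_rot: [-0.15, -3.138, -0.0]
force: [3.1, -2.9, 0.7]
width: 0.132
gripper_force: 3.0
```

{"api": "play_rows", "payload": {
  "increments": "0 0.1 0 0 -1;0 0 0 0 -1"
}}

```text
clock: 12.03
position: [0.6633, 0.1056, 0.09]
ee_rot: [-0.15, -3.138, -0.0]
force: [2.8, -4.1, 0.3]
width: 0.129
gripper_force: 3.0
```

{"api": "play_rows", "payload": {
  "increments": "0 0.1 0 0 -1;0 0 0 0 -1"
}}

```text
clock: 12.2
position: [0.6634, 0.1067, 0.09]
ee_rot: [-0.15, -3.138, -0.0]
force: [3.3, -3.5, 0.4]
width: 0.134
gripper_force: 3.0
```

The catch is about 47 mm from where it started, so at least 42 mm past centre. I release it and lift.

{"api": "play_rows", "payload": {
  "increments": "0 0 0 0 -0.2;0 0 0 0 -0.2;0 0 0 0 0;0 0 0 0 0.5;0 0 -1 0 0.5",
  "grip_force": 5
}}

```text
clock: 12.62
position: [0.6617, 0.1067, 0.0983]
ee_rot: [-0.149, -3.134, 0.001]
force: [-0.9, 0.5, 1.3]
width: 0.443
gripper_force: 0.0
```

{"api": "play_rows", "payload": {
  "increments": "0 0 -3 0 0.5;0 0 -3 0 0.5;0 0 -3 0 0.5;0 0 0 0 0.5;0 0 0 0 0.5"
}}

```text
clock: 13.03
position: [0.6647, 0.1067, 0.193]
ee_rot: [0.15, 3.134, 0.002]
force: [-1.0, -0.0, -0.1]
width: 0.743
gripper_force: 0.0
```

```bash
python3 - <<'E'
from h import *
for n in("scene","wrist","top"):
    im=vision.get_image(n)
    if n=="wrist": save(im,"w2.png")
    for q in("handle","tab_center"):
        for d in cut_out(q,im)[:1]:
            p=pts(im,d["mask"]); p=p[p[:,2]<.18]
            for lo,hi in((.128,.14),(.15,.175)):
                t=p[(p[:,2]>lo)&(p[:,2]<hi)]
                if len(t)>5: print(n,q,lo,len(t),np.percentile(t,[3,50,97],axis=0).round(4).tolist(),cv2.minAreaRect(t[:,:2].astype(np.float32)*1000))
to(.615,.172,.2,-5.5)
E
```

```text
scene handle 0.128 1515 [[0.5857, -0.031, 0.1283], [0.6086, 0.0422, 0.131], [0.6262, 0.162, 0.1385]] ((603.8856811523438, 72.56342315673828), (214.84207153320312, 44.62010192871094), 87.40734100341797)
scene handle 0.15 162 [[0.6102, 0.1571, 0.1503], [0.6242, 0.1614, 0.1603], [0.6305, 0.1739, 0.1674]] ((621.501708984375, 164.39324951171875), (25.64688491821289, 14.995280265808105), 32.52775573730469)
scene tab_center 0.128 156 [[0.6481, 0.0993, 0.1286], [0.6636, 0.1031, 0.1346], [0.6764, 0.1113, 0.1371]] ((662.1661987304688, 105.6346664428711), (12.593656539916992, 30.34283447265625), 85.98155212402344)
wrist handle 0.128 17522 [[0.585, -0.026, 0.1287], [0.6069, 0.0583, 0.1305], [0.6229, 0.1768, 0.1381]] ((612.0502319335938, 75.67045593261719), (220.99530029296875, 43.16563034057617), 82.00580596923828)
wrist handle 0.15 1191 [[0.6038, 0.1588, 0.1521], [0.6131, 0.1659, 0.167], [0.6286, 0.1838, 0.1687]] ((616.1105346679688, 171.43304443359375), (26.94474220275879, 27.006505966186523), 68.84748077392578)
wrist tab_center 0.128 1066 [[0.6467, 0.1007, 0.1317], [0.6602, 0.1066, 0.135], [0.6749, 0.1125, 0.1364]] ((637.655517578125, 108.04470825195312), (12.457107543945312, 77.86683654785156), 86.35084533691406)
top handle 0.128 956 [[0.5831, -0.0292, 0.1283], [0.6025, -0.0, 0.132], [0.6182, 0.0586, 0.1378]] ((600.692138671875, 15.233749389648438), (42.047122955322266, 95.91520690917969), 0.3810652494430542)
t 13.48 pos [0.6631 0.1064 0.1894] F [ 0.5  0.1 -0.3] w 0.747 yawY 84.52 -> tool cm [ 5.42  6.07 -1.06] turn 90.02
```

View pics/w2.png

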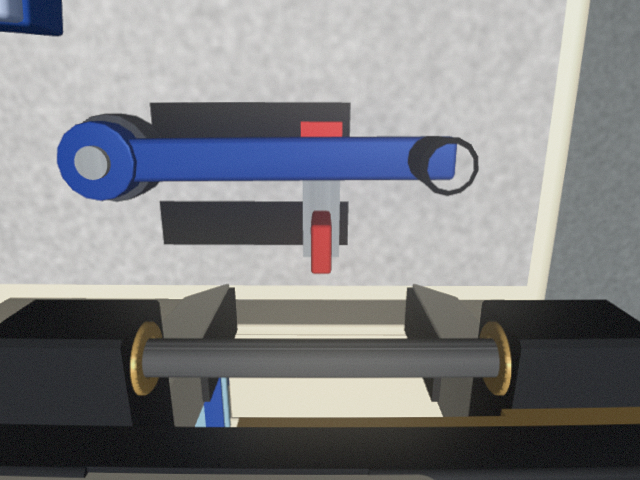

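The catch now sits at the right end of its slot, with the tab at (321,243). The post ring is centred at (447,163) and the pivot at (90,163). I go above the post and turn 90°.

{"api": "play_rows", "payload": {
  "increments": "2.7 3 0 0 1;2.7 3.1 0 0 1;0 0 0 7 1;0 0 0 7 1;0 0 0 7 1"
}}

```text
clock: 13.9
position: [0.6149, 0.1733, 0.19]
ee_rot: [-0.726, -3.056, -0.0]
force: [0.1, 0.3, 0.7]
width: 0.992
gripper_force: 0.0
```

{"api": "play_rows", "payload": {
  "increments": "0 0 0 7 1;0 0 0 7 1;0 0 0 7 1;0 0 0 7 1;0 0 0 7 1"
}}

```text
clock: 14.32
position: [0.6154, 0.1723, 0.1899]
ee_rot: [-1.614, -2.695, 0.0]
force: [-0.7, -0.4, -0.1]
width: 0.997
gripper_force: 0.0
```

{"api": "play_rows", "payload": {
  "increments": "0 0 0 7 1;0 0 0 7 1;0 0 0 7 1;0 0 0 0 1;0 0 0 0 1"
}}

```text
clock: 14.73
position: [0.6153, 0.1725, 0.1898]
ee_rot: [2.066, 2.367, -0.001]
force: [-0.1, -0.8, -1.1]
width: 0.998
gripper_force: 0.0
```

```bash
python3 - <<'E'
from h import *
print(arm.observe()["joints"].round(2))
to(.616,.172,.118,-5.5)
E
```

```text
[-0.74  0.51  0.59  1.59 -0.31  1.13  0.05]
t 14.73 pos [0.6153 0.1725 0.1898] F [-0.1 -0.8 -1.1] w 0.998 yawY 7.75 -> tool cm [-0.05  0.06  7.18] turn 13.25
```

{"api": "play_rows", "payload": {
  "increments": "0 0 0 6.6 1;0 0 0 6.6 1;0 0 2.4 0 1;0 0 2.4 0 1;0 0 2.4 0 0.2"
}}

```text
clock: 15.15
position: [0.6157, 0.1725, 0.1175]
ee_rot: [2.324, 2.114, 0.002]
force: [-0.5, 1.2, -0.8]
width: 0.969
gripper_force: 0.0
```

{"api": "play_rows", "payload": {
  "increments": "0 0 0 0 0;0 0 0 0 -1;0 0 0 0 -1;0 0 0 0 -1;0 0 0 0 -1"
}}

```text
clock: 15.57
position: [0.6164, 0.1725, 0.1196]
ee_rot: [2.327, 2.109, 0.004]
force: [0.0, 0.2, 0.5]
width: 0.615
gripper_force: 0.0
```

{"api": "play_rows", "payload": {
  "increments": "0 0 0 0 -1;0 0 0 0 -1;0 0 0 0 -1;0 0 0 0 -1;0 0 0 0 -1"
}}

```text
clock: 15.98
position: [0.6157, 0.1724, 0.1182]
ee_rot: [2.328, 2.109, 0.001]
force: [-0.1, 0.8, 0.6]
width: 0.286
gripper_force: 5.0
```

```bash
cat >> h.py <<'E'
C=np.array([.598,-.0125]); Y0=84.5
def arc(th):
    s=arm.observe(); v=s["position"][:2]-C; a=np.degrees(np.arctan2(v[1],v[0]))
    print("r",np.hypot(*v).round(4),"handle deg",(a-Y0).round(2)); b=np.radians(Y0+th)
    to(*(C+.185*np.array([np.cos(b),np.sin(b)])),s["position"][2],th+Y0-90)
E
python3 -c "
from h import *
arc(10)"
```

```text
r 0.1857 handle deg 0.03
t 15.98 pos [0.6157 0.1724 0.1182] F [-0.1  0.8  0.6] w 0.286 yawY -5.67 -> tool cm [-0.36 -3.2  -0.  ] turn -10.17
```

The post is gripped and the radius agrees at 0.186 m. Next I swing along the arc in 4° rows.

{"api": "play_rows", "payload": {
  "increments": "-0.01 -0.65 0 -2 -1;-0.05 -1.29 0 -4 -1;-0.05 -1.29 0 -4 -1;0 0 0 0 -1"
}}

```text
clock: 16.32
position: [0.5815, 0.1723, 0.1182]
ee_rot: [-2.132, -2.306, 0.001]
force: [-2.2, -1.5, 0.5]
width: 0.289
gripper_force: 5.0
```

```bash
python3 -c "
from h import *
arc(30)"
```

```text
r 0.1855 handle deg 10.59
t 16.32 pos [0.5815 0.1723 0.1182] F [-2.2 -1.5  0.5] w 0.289 yawY 4.51 -> tool cm [-1.16 -6.14  0.01] turn -19.99
```

Tracking well, with low forces.

{"api": "play_rows", "payload": {
  "increments": "-0.05 -1.29 0 -4 -1;-0.05 -1.29 0 -4 -1;-0.05 -1.29 0 -4 -1;-0.05 -1.29 0 -4 -1;-0.05 -1.29 0 -4 -1"
}}

```text
clock: 16.73
position: [0.5219, 0.1561, 0.1182]
ee_rot: [1.702, 2.639, 0.001]
force: [4.2, -2.4, -2.9]
width: 0.294
gripper_force: 5.0
```

```bash
python3 -c "
from h import *
arc(50)"
```

```text
r 0.1849 handle deg 29.8
t 16.73 pos [0.5219 0.1561 0.1182] F [ 4.2 -2.4 -2.9] w 0.294 yawY 24.34 -> tool cm [-1.13 -6.39 -0.01] turn -20.16
```

{"api": "play_rows", "payload": {
  "increments": "-0.05 -1.29 0 -4 -1;-0.05 -1.29 0 -4 -1;-0.05 -1.29 0 -4 -1;-0.05 -1.29 0 -4 -1;-0.05 -1.29 0 -4 -1"
}}

```text
clock: 17.15
position: [0.4692, 0.1196, 0.1183]
ee_rot: [1.218, 2.894, 0.001]
force: [4.7, -2.4, -4.3]
width: 0.29
gripper_force: 5.0
```

```bash
python3 -c "
from h import *
arc(70)"
```

```text
r 0.1845 handle deg 49.77
t 17.15 pos [0.4692 0.1196 0.1183] F [ 4.7 -2.4 -4.3] w 0.29 yawY 44.34 -> tool cm [-1.08 -6.4  -0.01] turn -20.16
```

{"api": "play_rows", "payload": {
  "increments": "-0.05 -1.29 0 -4 -1;-0.05 -1.29 0 -4 -1;-0.05 -1.29 0 -4 -1;-0.05 -1.29 0 -4 -1;-0.05 -1.29 0 -4 -1"
}}

```text
clock: 17.57
position: [0.4322, 0.0675, 0.1183]
ee_rot: [0.697, 3.061, 0.001]
force: [5.5, 0.2, -4.7]
width: 0.292
gripper_force: 5.0
```

```bash
python3 -c "
from h import *
arc(78.5)"
```

```text
r 0.1841 handle deg 69.76
t 17.57 pos [0.4322 0.0675 0.1183] F [ 5.5  0.2 -4.7] w 0.292 yawY 64.35 -> tool cm [-0.12 -2.81 -0.  ] turn -8.65
```

{"api": "play_rows", "payload": {
  "increments": "-0.02 -1.29 0 -4 -1;-0.02 -0.97 0 -3 -1;0 -0.3 0 -1 -1;0 0 0 0 -1"
}}

```text
clock: 17.9
position: [0.4224, 0.0431, 0.1184]
ee_rot: [0.488, 3.101, 0.0]
force: [4.6, -2.9, -3.2]
width: 0.293
gripper_force: 5.0
```

{"api": "play_rows", "payload": {
  "increments": "0 -0.2 0 -0.5 -1;0 0 0 0 -1"
}}

```text
clock: 18.07
position: [0.4221, 0.0422, 0.1184]
ee_rot: [0.474, 3.103, 0.001]
force: [5.2, -2.2, -3.9]
width: 0.287
gripper_force: 5.0
```

```bash
python3 -c "
from h import *
arc(80)
im=vision.get_image('scene'); save(im,'s9.png')
d=cut_out('shutter',im)
for k in d[:1]: p=pts(im,k['mask']);p=p[p[:,2]>.12]; print(np.percentile(p,[2,50,98],axis=0).round(3).tolist())"
```

```text
r 0.1842 handle deg 78.22
t 18.07 pos [0.4221 0.0422 0.1184] F [ 5.2 -2.2 -3.9] w 0.287 yawY 72.64 -> tool cm [ 0.07 -0.57 -0.  ] turn -1.86
[[0.714, 0.017, 0.133], [0.752, 0.087, 0.136], [0.788, 0.166, 0.139]]
```

View pics/s9.png

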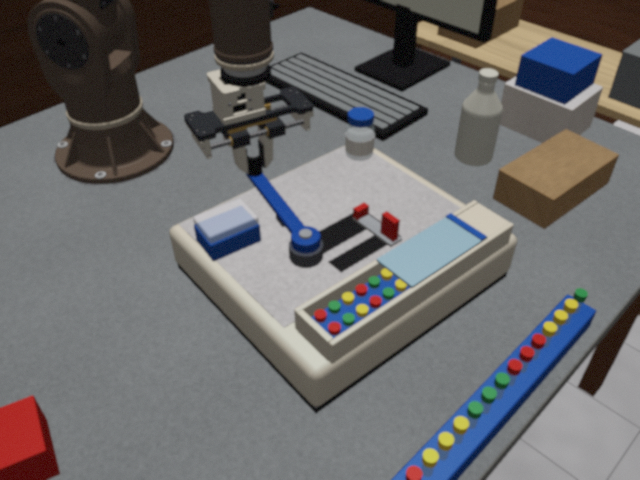

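The scene view shows the shutter open at (430,245) with the sample tubes exposed. The catch is aside at (390,225), and the jar and tip box have not moved. A little more travel to the stop, then release.

{"api": "play_rows", "payload": {
  "increments": "0 -0.2 0 -0.5 -1;0 -0.1 0 -0.5 -1;0 0 0 0 -1"
}}

```text
clock: 18.42
position: [0.4214, 0.0397, 0.1184]
ee_rot: [0.446, 3.107, 0.001]
force: [4.9, -0.2, -4.2]
width: 0.288
gripper_force: 5.0
```

{"api": "play_rows", "payload": {
  "increments": "0 -0.1 0 -0.3 -1;0 0 0 0 -1"
}}

```text
clock: 18.58
position: [0.4212, 0.0388, 0.1184]
ee_rot: [0.438, 3.109, 0.001]
force: [5.2, 0.1, -3.2]
width: 0.288
gripper_force: 5.0
```

{"api": "play_rows", "payload": {
  "increments": "0 0 0 0 -0.1;0 0 0 0 0;0 0 0 0 0;0 0 0 0 0;0 0 0 0 0"
}}

```text
clock: 19.0
position: [0.4191, 0.0384, 0.118]
ee_rot: [-0.435, -3.111, 0.0]
force: [0.3, -0.1, 0.8]
width: 0.5
gripper_force: 0.0
```

{"api": "play_rows", "payload": {
  "increments": "0 0 -1 0 0;0 0 -3 0 0;0 0 -3 0 0;0 0 -3 0 0;0 0 0 0 0"
}}

```text
clock: 19.42
position: [0.422, 0.0388, 0.2229]
ee_rot: [0.434, 3.105, 0.005]
force: [1.2, 1.0, -1.0]
width: 0.5
gripper_force: 0.0
```

```bash
python3 - <<'E'
from h import *
to(.42,.04,.2,70)
im=vision.get_image("top")
for q in("handle","tab_center","shutter","reagent","tip_box"):
    for k in cut_out(q,im)[:1]:
        p=pts(im,k['mask']);p=p[(p[:,2]>.12)&(p[:,2]<.18)]
        if len(p)>5: print(q,np.percentile(p,[2,50,98],axis=0).round(3).tolist())
        if q=="handle":
            b=p[(abs(p[:,2]-.131)<.004)][:,:2]; c=b-b.mean(0); v=np.linalg.svd(c,full_matrices=False)[2][0]; print("bar angle",np.degrees(np.arctan2(v[1],v[0])),"rel",(np.degrees(np.arctan2(v[1],v[0]))%180)-84.5)
E
```

```text
t 19.42 pos [0.422  0.0388 0.2229] F [ 1.2  1.  -1. ] w 0.5 yawY 74.08 -> tool cm [0.24 0.05 2.29] turn 4.08
handle [[0.435, -0.028, 0.125], [0.533, 0.007, 0.13], [0.617, 0.04, 0.138]]
bar angle 164.20683767327148 rel 79.70683767327148
tab_center [[0.648, 0.1, 0.123], [0.66, 0.107, 0.134], [0.674, 0.113, 0.137]]
shutter [[0.714, 0.022, 0.131], [0.75, 0.098, 0.135], [0.786, 0.172, 0.139]]
reagent [[0.45, 0.225, 0.125], [0.472, 0.242, 0.173], [0.494, 0.269, 0.177]]
tip_box [[0.459, -0.111, 0.124], [0.489, -0.07, 0.139], [0.519, -0.029, 0.142]]
```

The handle is at about 79.7° (1.39 rad), the shutter is about 0.14 m open, the catch is aside, and the jar and tip box haven't moved. Handing in.

{"api": "play_rows", "payload": {
  "increments": "0 0 0 0 0;0 0 0 0 0;0 0 0 0 0"
}}

```text
clock: 19.97
position: [0.419, 0.0383, 0.2176]
ee_rot: [-0.434, -3.111, 0.001]
force: [0.2, -0.3, 0.3]
width: 0.502
gripper_force: 0.0
```

```bash
python3 -c "
from h import *
print(job.sign_off())"
```

```text
the job is handed in; nothing more can be done
None
```

The sample bay is open and the job is handed in (sign-off gave no verdict): the catch slid about 47 mm to +y without hitting its end stop, the handle is at about 1.39 rad, the shutter is about 0.14 m open, the jar and tip box haven't moved, and the arm is clear.

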